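Switch the aerial selector over to the plugged-in aerial

TASK

Switch the station over to the aerial that is connected: in the grey selector case, slide the clear covers so that the lever's bay is open, lift the lever out of its notch, take it through the H-shaped gate and let it drop fully into the notch beside the tall aerial plug (the other sockets only have flat caps). Then slide both covers fully shut again and let go, without knocking over or shifting the things lying around.

Things in the scene. Friction and masses are not known exactly. Their poses are not given: they have to be found in the camera images.
- case: Grey selector case fixed to the desk, 430 mm wide (y), front 110 mm to -x. Origin on the desk under the middle of its two bays; x away from the robot, y to its left. Bays side by side, centred near y = +-119 mm, open upwards, 205 mm deep (x), outer walls at y = +-207, no wall between. Rails along front and back, tops 144 mm high. At x 110 to 190 a rear deck, 125 mm high, carries loose things.
- fuses: Fuse and meter panel fixed in one bay (left or right varies; the lever gate is in the other): 120 x 156 mm, 82 mm high over its fuse blocks. Nothing to operate. Origin under its centre, 6 mm above the desk.
- cover_left (a joint): Travel (m) of the left clear cover: 0 = fully shut, over the +y bay (case y -3 to +205 mm); grows as it slides level along the case's -y, over the right cover, to 0.17. Its top is 143 mm above the desk. About 2 N friction; stays where left. Starts 0 to 0.06. Opened to 0.165 with the other shut, its bay is open over 160 mm, from its edge to the outer wall.
- cover_right (a joint): Travel (m) of the right clear cover: 0 = fully shut, over the -y bay (case y -205 to +3 mm); grows as it slides along the case's +y, beneath the left cover, to 0.17. Top 136 mm above the desk. Friction, start and opening as the left. Its handle strikes the left cover's edge when the two travels add up to about 0.177: one must be shut before the other opens wholly.
- cover_left_handle (a point): Middle of the top of the left cover's handle: upright black fin, 10 mm thick (case y), 60 mm long (case x), near the cover's outer edge (case x = 0, y = +190 mm when shut). Top 178 mm above the desk, 35 mm above the cover. Pinch or push it from above. Axes as the case's.
- cover_right_handle (a point): The same for the right cover: case x = 0, y = -190 mm when shut, top 178 mm above the desk, 42 mm above its own cover and 35 mm above the left cover's top.
- gate: Lever gate fixed in one bay: aluminium plate 120 (x) by 156 mm (y), top 60 mm above this origin, 66 mm above the desk. Origin under its centre; axes parallel to the case's. H-shaped slot 13 mm wide: two legs along x at y = +-22 mm, joined by a cross slot along y at x = 0. Square notches 22 mm wide end the legs at (+-25, +-22) mm; beside each, at (+-25, +-60), is an aerial socket.
- knob (a point): Centre of the lever's knob: upright black cylinder 26 mm across, 34 mm high, 110 mm above the desk when seated (top 4 mm under the right cover's underside). The lever stays upright; its 9 mm stem runs in the slot and a 19 mm ball on it, wider than the slot, sits in the notch, centre 8 mm under the plate's top. Starts in the notch at gate (-25, -22) mm, towards the robot and its right.
- lever_lift (a joint): Height (m) the lever is lifted: 0 = fully down in a notch, at most 0.026. Spring and weight pull it down with 3 to 4.5 N. Between notches the ball rides on the slot's edges at 0.015; lifted 0.018 to 0.022 it passes freely along the slot (under 1 N). Let down over a notch, within about 1.5 mm of its centre, it drops to 0; farther off it may hang on the edge.
- lever_x (a joint): Lever's travel along the gate's x from its first notch: 0 to 0.05 m; the cross slot is at 0.025.
- lever_y (a joint): Lever's travel along the gate's y from its first notch: 0 to 0.044 m.
- plug: Aerial plug: upright dark steel cylinder, 16 mm across (19 at the foot), 30 mm tall, fixed in one of the gate's three sockets other than that beside the first notch. Origin at its foot on the plate's top. The wanted notch is 38 mm from it, along the gate's y towards the gate's middle.
- cap_a: Flat black blanking cap, 18 mm across, 6 mm high, fixed in another socket. Origin at its foot.
- cap_b: A like cap in the third socket (a fourth like cap, not listed, closes the socket beside the first notch).
- mug: Bystander: white mug, 76 mm across, 90 mm tall; origin under its centre.
- flask: Bystander: steel flask, 64 mm across, 190 mm tall, standing close to the right end of the case; origin under its centre.
- handmic: Bystander: black hand microphone, about 55 x 75 x 30 mm, lying on the case's rear deck; origin under its centre.
- tape_reel: Bystander: roll of paper tape, 68 mm across, 22 mm high, lying on the case's rear deck; origin under its centre.
- torch: Bystander: grey torch, 168 mm long, 36 mm high, lying in front of the case; origin under its barrel's middle.
- jar: Bystander: glass jar with white lid, 60 mm across, 85 mm tall, near the left end of the case; origin under its centre.
- tin: Bystander: steel tin 102 x 62 x 42 mm near the left rear of the case; origin under its centre.

How it is judged:
On the way, in this order (a step that is already met when the one before it is completed fails the run):
1. the lever is lifted out of its first notch (value of joint lever_lift above 0.01 m), for 0.1 s.
2. the lever has dropped fully into the notch beside the tall plug (horizontal distance between knob and plug below 0.042 m and value of joint lever_lift below 0.004 m), for 0.2 s.
At the end, for the whole second after the job is handed in: The lever is down in the notch beside the tall plug (lift under 4 mm, knob within 42 mm of the plug seen from above), both covers are shut to within 8 mm, and nothing moves (all of step 2 and value of joint each of cover_left, cover_right below 0.008 m and velocity of joint each of cover_left, cover_right, lever_lift below 0.01 m/s); the robot touches nothing.
It fails at once if something lying around is shifted by more than 30 mm (distance of any of mug, flask, handmic, tape_reel, torch, jar, tin from where it was at the start of the episode above 0.03 m).
It fails at once if something lying around is knocked over (angle between any of mug, flask, handmic, tape_reel, torch, jar, tin's own z axis and vertical above 0.5 rad).
It also fails if it takes over 61 s, if anything falls off the work surface, if the arm or the gripper's body presses on something with over 40 N, if the wrist force passes 120 N, or if a joint passes its speed limit or range.

ROBOT

A 7-joint arm with a two-finger parallel gripper is mounted at the origin on the work surface. World frame = base frame: x ahead of the robot, y to its left, z up, the work surface at z = 0. Lengths are in m, angles in rad, forces in N, time in s.
With the tool pointing down it reaches from about 0.425 to 0.925 m from the base axis. Payload 6.8 kg.
Tool frame: the origin (TCP) lies at the very end of the fingers, on their centre line; the grasp point (between the pads) lies 19 mm behind it; y points along the fingers, z is the direction in which the jaws open and shut, and the axes are right-handed (so a half turn about y gives the same grasp; the last joint's range is limited). The gripper opens to 88 mm and grips with 3 to 60 N. Pads are 20 mm wide; open, the fingers measure 115 mm over their backs; the gripper's body (75 mm by 178 mm) begins 61 mm behind the grasp point.
Start: joints at [1.121, 0.477, 0.022, 1.555, -0.011, 1.109, -0.083], TCP at [0.226, -0.636, 0.223] pointing down, gripper open.
Joint ranges: [-2.96, 2.96], [-0.34, 2.1], [-1.41, 1.46], [0.24, 2.44], [-1.37, 4.51], [0.17, 1.92], [-2.96, 2.96]. Speed limits (rad/s): [2.39, 2.39, 3.14, 3.14, 3.14, 3.14, 3.14].

INTERFACE

Orientations are given as a unit quaternion [x, y, z, w].
In Python, from rig import r gives the robot as it stands. The module is installed in compiled form; this text tells all that it offers.
- The arm moves only by the tool carry_out, never from a script. Its arguments are lists of equal length, an entry for each row: "jaw": the finger opening in m, from 0 to 0.0878; "dp": the shift along the tool's x, y, z in m, a list of three; "rot": the turn, a rotation vector about the tool's x, y, z in rad, a list of three. A call has 1 to 8 rows; each row shifts and turns the commanded pose from where the row before left it, along the tool's axes as they then stand; what a row does not reach is not made up. A row lasts 1/12 s, in which the tool goes at most 41.7 mm and 7.16 degrees, less where a joint would pass 70% of its speed; a pose out of reach is approached as far as the arm can. A call with a gripper value outside its range is refused whole. The fingers move at their own pace and stop on an object; "grip_force" is the grip in N (left out, the last holds). Time passes only in rows, so rows that do not move let the fingers close. It gives the time, the measured TCP pose, the force and the opening at its end, in the units of the state.
- r.read_state(): the state, without advancing time (a new reading comes with each control period).
- r.read_camera(name): name is "scene" or "top" or "wrist"; returns the picture (384x512x3 uint8, red, green, blue); there is no depth.
- r.get_calibration(name): a dict with "fx", "fy", "cx", "cy" (pixels), "k1" (the pictures are not rectified: a ray, as slopes to the right and down, at radius r is drawn at 1 + k1 r^2 times it, then the intrinsics apply), "camera_from_world" (4x4, takes a point from world to camera coordinates); the wrist camera has in their place "hand_eye" (4x4, takes a point from camera to tool coordinates, whose origin is the TCP and whose axes are the tool frame's). Camera axes: x right, y up, looking along -z (the intrinsics and any distortion apply to the point x, -y, -z); pixel columns grow to the right and rows downward; lengths in m; the calibration is good to about 2 mm. A picture is of the moment at which its call begins: read the wrist's pose just before it. get_calibration takes no time and is no camera call.
- r.close_job(): hands the job in, once; it reports no verdict.
The state is a dict: "t": time; "joint_pos": joint angles; "dq": joint speeds; "tau": joint torques, N m; "position": TCP position; "tool_rot": TCP orientation; "force": force on the tool from outside, world axes, zero at the start; "moment": the same for the moment, N m; "finger_gap": opening from 0.0 (shut) to 1.0 (fully open).
Only numpy, scipy, OpenCV 4.12 (cv2) and the standard library are available. Lean on these libraries where they do the work, as an engineer would, in place of code of your own. Each camera call takes 0.05 s, during which the arm holds its last target. There are 200 camera calls.

## Working session

There is one attempt and no reset: what is moved stays moved. The work goes in short steps, Python scripts to look and compute and a tool call to move; the robot and the scene stay as the last step left them, time stands still between calls to the robot, and variables do not carry over. Pictures are saved under pics/ and viewed, about 8 in all and at most 12, crops included, and the job is handed in when it is done.

Besides the shell and the picture viewer there is one more tool, called as name(argument=value, ...) on one line, values as JSON. carry_out: Moves the arm, as the interface text tells. Its arguments: {"type":"object","properties":{"jaw":{"type":"array"},"dp":{"type":"array"},"rot":{"type":"array"},"grip_force":{"type":"number"}},"required":["jaw","dp","rot"]}

```bash
mkdir -p pics
cat > h.py <<'E'
import numpy as np, cv2
from rig import r
from scipy.spatial.transform import Rotation as R
def ray(name,px,st=None):
    c=r.get_calibration(name)
    d=np.array([(px[0]-c['cx'])/c['fx'],(px[1]-c['cy'])/c['fy']])
    u=d.copy()
    for _ in range(20): u=d/(1+c['k1']*(u@u))
    v=np.array([u[0],-u[1],-1.])
    if name=='wrist':
        H=np.array(c['hand_eye']); Rt=R.from_quat(st['tool_rot']).as_matrix()
        return Rt@H[:3,3]+np.array(st['position']), Rt@H[:3,:3]@v
    M=np.linalg.inv(np.array(c['camera_from_world']))
    return M[:3,3], M[:3,:3]@v
def onz(name,px,z,st=None):
    o,d=ray(name,px,st); return o+d*(z-o[2])/d[2]
def proj(name,p):
    c=r.get_calibration(name); q=np.array(c['camera_from_world'])@np.r_[p,1]
    u=np.array([q[0],-q[1]])/-q[2]; u=u*(1+c['k1']*(u@u))
    return u*[c['fx'],c['fy']]+[c['cx'],c['cy']]
def snap(name,fn=None):
    im=r.read_camera(name)
    if fn: cv2.imwrite('pics/'+fn,im[:,:,::-1])
    return im
E
python3 - <<'E'
from h import *
a=snap('top');b=snap('scene')
cv2.imwrite('pics/top0.png',cv2.resize(a[:,:,::-1],(800,600),interpolation=cv2.INTER_CUBIC));cv2.imwrite('pics/scene0.png',cv2.resize(b[:,:,::-1],(800,600),interpolation=cv2.INTER_CUBIC))
np.save('top0.npy',a)
s=r.read_state();print(s)
for n in('top','scene','wrist'):print(n,r.get_calibration(n))
E
```

```text
{'t': 0.1, 'joint_pos': array([ 1.12090014,  0.47768518,  0.02233295,  1.55630476, -0.01151707,
        1.10926083, -0.08308378]), 'dq': array([ 2.54285992e-05, -1.71092084e-03,  6.67924671e-04, -2.53754256e-03,
       -1.20200570e-03, -1.12508424e-03,  2.75798356e-04]), 'tau': array([ 5.61540495e-03, -5.84084165e+01,  1.54039655e+00, -2.73309678e+01,
       -5.42194233e-02,  1.30564295e-02,  8.76976742e-05]), 'position': array([ 0.22607846, -0.63547361,  0.22182056]), 'tool_rot': array([-0.12039193,  0.69733041, -0.69627655,  0.12014595]), 'force': array([-0.27982345,  0.4453736 ,  0.39890096]), 'moment': array([ 0.00672398, -0.02208752, -0.0608411 ]), 'finger_gap': 1.0013740794442576}
top {'fx': 409.5551605828457, 'fy': 409.5551605828457, 'cx': 253.45959097436545, 'cy': 188.99873017416826, 'k1': -0.08710410356361452, 'camera_from_world': array([[-0.07997354, -0.99679186, -0.00319701,  0.06808815],
       [ 0.97087175, -0.07861987,  0.22633374, -0.58438656],
       [-0.22585898,  0.01499683,  0.97404457, -0.95210561],
       [ 0.        ,  0.        ,  0.        ,  1.        ]])}
sc
[... 190 characters left out ...]
0.00826215,  0.54349396],
       [ 0.31982738, -0.89703604,  0.30501932, -0.19060422],
       [-0.09425938,  0.2902072 ,  0.95231032, -1.45159915],
       [ 0.        ,  0.        ,  0.        ,  1.        ]])}
wrist {'fx': 338.4156024215423, 'fy': 338.4156024215423, 'cx': 256.067843988645, 'cy': 189.83260457068775, 'k1': -0.006554884490374436, 'hand_eye': array([[ 7.01994654e-04, -9.61551851e-01, -2.74622549e-01,
        -7.43567679e-02],
       [ 2.10856409e-04,  2.74622753e-01, -9.61552026e-01,
        -1.60744788e-01],
       [ 9.99999731e-01,  6.17098457e-04,  3.95533075e-04,
        -1.21702591e-03],
       [ 0.00000000e+00,  0.00000000e+00,  0.00000000e+00,
         1.00000000e+00]])}
```

View pics/top0.png

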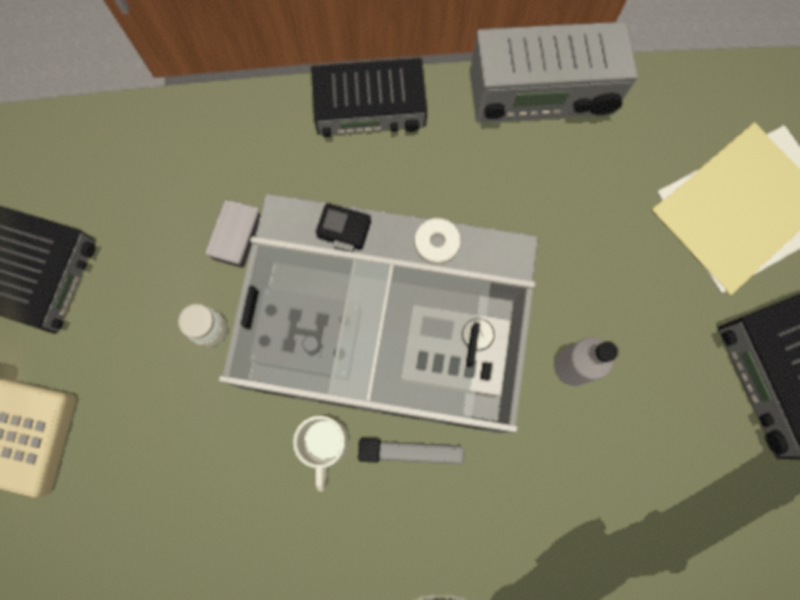

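View pics/scene0.png

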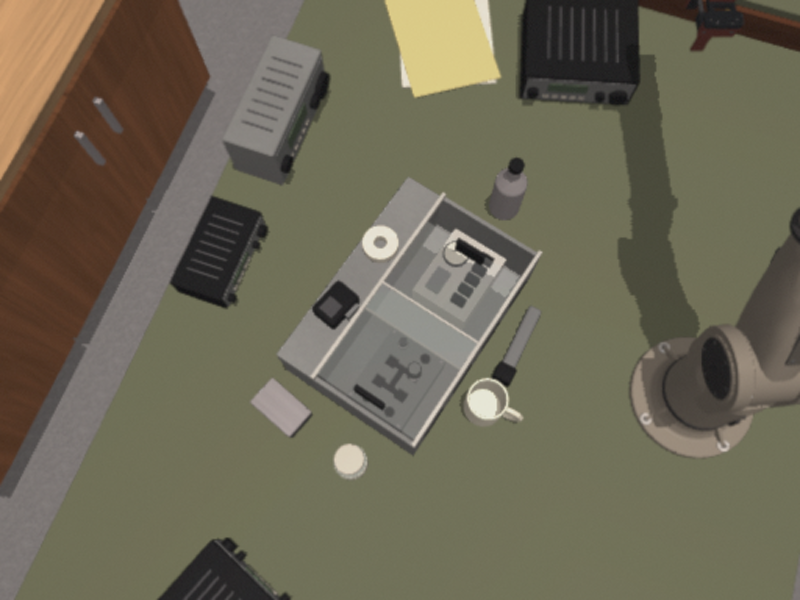

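The gate is in the left (+y) bay, with the left cover nearly shut and its handle at (248,307). The right cover is open about 50 mm, handle at (473,345). Rail corners are at (253,241), (533,284), (516,429) and (222,379).

Run:
```python
from h import *
k=1/1.5625
P={n:onz('top',np.array(p)*k,z) for n,p,z in [('BL',(255,241),.144),('BR',(535,284),.144),('FR',(516,428),.144),('FL',(222,380),.144),('LH',(251,307),.178),('RH',(475,343),.178),('knob',(312,342),.127),('mug',(323,440),.09),('flask',(605,352),.19),('jar',(196,318),.085),('torch',(420,452),.036)]}
for n in P:print(n,P[n].round(4))
c=(P['BL']+P['BR']+P['FR']+P['FL'])/4
v=(P['BL']-P['BR'])+(P['FL']-P['FR']);yaw=np.arctan2(-v[0],v[1]);print('c',c,'yaw',yaw,np.linalg.norm(v)/2,np.linalg.norm(P['BL']-P['FL']),np.linalg.norm(P['BR']-P['FR']))
Ri=np.array([[np.cos(yaw),np.sin(yaw)],[-np.sin(yaw),np.cos(yaw)]])
for n in P:print(n,(Ri@(P[n]-c)[:2]).round(4))
a=cv2.imread('pics/top0.png')
A=np.load('top0.npy')[:,:,::-1]
b=cv2.imread('pics/scene0.png')
im=np.hstack([cv2.resize(A[150:255,140:245],(600,600),interpolation=cv2.INTER_CUBIC)]);im=cv2.convertScaleAbs(im,alpha=1.6)
cv2.imwrite('pics/crop1.png',im)
```

```text
BL [0.6711 0.2273 0.144 ]
BR [ 0.5707 -0.1844  0.144 ]
FR [ 0.365  -0.1312  0.144 ]
FL [0.4657 0.2816 0.144 ]
LH [0.5619 0.2287 0.178 ]
RH [ 0.4854 -0.0815  0.178 ]
knob [0.5136 0.1511 0.127 ]
mug [0.3713 0.1472 0.09  ]
flask [ 0.4562 -0.2581  0.19  ]
jar [0.5727 0.3364 0.085 ]
torch [0.3417 0.0032 0.036 ]
c [0.51811266 0.04833237 0.144     ] yaw -0.23931624610229385 0.4242814375305616 0.2124271279659958 0.2124479965909616
BL [0.1062 0.2101]
BR [ 0.1062 -0.2136]
FR [-0.1062 -0.2107]
FL [-0.1062  0.2142]
LH [-0.0002  0.1856]
RH [-0.001  -0.1339]
knob [-0.0287  0.0987]
mug [-0.1661  0.0612]
flask [ 0.0125 -0.3124]
jar [-0.0152  0.2928]
torch [-0.1607 -0.0856]
```

View pics/crop1.png

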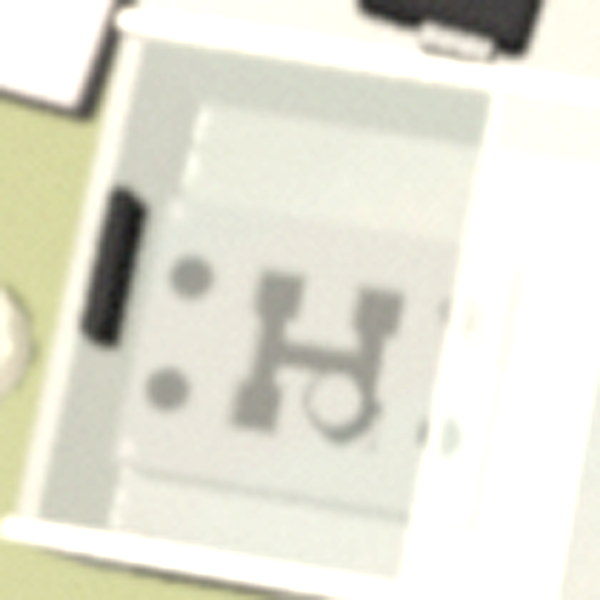

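The knob stands in notch (-25,-22). Both +y sockets show flat dark discs; the -y sockets are hidden behind the cover edge. Left travel is about 4 mm and right about 56 mm. Next I'll shut the right cover.

```bash
cat >> h.py <<'E'
C=np.array([.5181,.0483]);YAW=-.2393
def case(x,y,z):
    c,s=np.cos(YAW),np.sin(YAW); return np.array([C[0]+c*x-s*y,C[1]+s*x+c*y,z])
def tocase(p):
    c,s=np.cos(YAW),np.sin(YAW); d=np.array(p)[:2]-C; return np.array([c*d[0]+s*d[1],-s*d[0]+c*d[1],p[2]])
def go(target,zdir=None):
    "rotation vector (tool) to make tool y down and tool z = zdir, then dp in final tool axes"
    s=r.read_state();Rt=R.from_quat(s['tool_rot'])
    out=None
    if zdir is not None:
        z=np.array(zdir,float);y=np.array([0,0,-1.]);x=np.cross(y,z)
        Rn=R.from_matrix(np.c_[x,y,z]);out=(Rt.inv()*Rn).as_rotvec();Rt=Rn
    return out,Rt.inv().apply(np.array(target)-s['position'])
E
python3 - <<'E'
from h import *
s=r.read_state();print(R.from_quat(s['tool_rot']).as_matrix().round(3))
cy=case(0,1,0)-case(0,0,0);cy[2]=0;cx=case(1,0,0)-case(0,0,0);cx[2]=0
for d in(cy,-cy):print(go(case(0,-.134,.25),d))
E
```

```text
[[-0.942 -0.001  0.335]
 [-0.335  0.001 -0.942]
 [ 0.    -1.    -0.002]]
(array([ 6.99226523e-04, -2.56045809e+00, -1.92179635e-03]), array([ 0.12163031, -0.02817944,  0.5995046 ]))
(array([1.45864826e-03, 5.81133806e-01, 5.30714689e-04]), array([-0.12163031, -0.02817944, -0.5995046 ]))
```

carry_out(jaw=[0.05, 0.05, 0.05, 0.05, 0.05, 0.05, 0.05, 0.05], dp=[[0, -0.01, 0], [0, -0.01, 0], [0, -0.01, 0], [0, 0, 0], [0, 0, 0], [-0.008, 0, -0.035], [-0.008, 0, -0.04], [-0.008, 0, -0.04]], rot=[[0, 0.116, 0], [0, 0.116, 0], [0, 0.116, 0], [0, 0.116, 0], [0, 0.117, 0], [0, 0, 0], [0, 0, 0], [0, 0, 0]], grip_force=15)

```text
t: 0.77
position: [0.2767, -0.5287, 0.2519]
tool_rot: [0.085, 0.702, -0.702, -0.085]
force: [1.3, -0.2, -0.1]
finger_gap: 0.573
```

carry_out(jaw=[0.05, 0.05, 0.05, 0.05, 0.05, 0.05, 0.05, 0.05], dp=[[-0.008, 0, -0.04], [-0.008, 0, -0.04], [-0.008, 0, -0.04], [-0.008, 0, -0.04], [-0.008, 0, -0.04], [-0.008, 0, -0.04], [-0.008, 0, -0.04], [-0.008, 0, -0.04]], rot=[[0, 0, 0], [0, 0, 0], [0, 0, 0], [0, 0, 0], [0, 0, 0], [0, 0, 0], [0, 0, 0], [0, 0, 0]])

```text
t: 1.43
position: [0.4149, -0.2322, 0.2526]
tool_rot: [-0.084, -0.702, 0.702, 0.084]
force: [0.1, 0.4, 0.9]
finger_gap: 0.566
```

carry_out(jaw=[0.05, 0.05, 0.05, 0.05, 0.05, 0.05], dp=[[-0.008, 0, -0.04], [-0.008, 0, -0.04], [-0.008, 0, -0.03], [-0.008, 0, -0.02], [0, 0, 0], [0, 0, 0]], rot=[[0, 0, 0], [0, 0, 0], [0, 0, 0], [0, 0, 0], [0, 0, 0], [0, 0, 0]])

```text
t: 1.93
position: [0.4768, -0.1145, 0.2523]
tool_rot: [0.083, 0.702, -0.702, -0.084]
force: [-0.3, -0.7, -0.7]
finger_gap: 0.566
```

Run:
```python
from h import *
cy=case(0,1,0)-case(0,0,0);cy[2]=0
s=r.read_state();print(s['t'],tocase(s['position']),s['force'],go(case(-.001,-.134,.15),-cy))
im=snap('wrist','w1.png')
# predicted handle pixel: dark mask centroid
m=(im.max(2)<50).astype(np.uint8)
n,l,st,ce=cv2.connectedComponentsWithStats(m)
for i in range(1,n):
    if st[i,4]>150:print(st[i],ce[i].round(1),tocase(onz('wrist',ce[i],.178,s)).round(4))
```

```text
1.9333 [-0.00150103 -0.16794449  0.25231547] [-0.25576298 -0.70195521 -0.68086263] (array([-7.55440423e-06,  2.81893304e-03,  7.68241000e-04]), array([-0.00050103,  0.10231547, -0.03394449]))
[ 182  147   37  154 2348] [203.8 222.6] [-0.0203 -0.1285  0.178 ]
[ 441  156   52   43 1684] [466.2 177. ] [ 0.015  -0.3178  0.178 ]
[247 175  14  29 403] [253.5 189. ] [ 0.0057 -0.1654  0.178 ]
[ 304  227   27   74 1016] [315.8 269.9] [-0.0594 -0.2137  0.178 ]
[    3   267   161   117 14802] [ 80.3 327.9] [-0.1131 -0.0233  0.178 ]
[  350   267   157   111 12117] [426.6 320.9] [-0.1057 -0.3065  0.178 ]
```

View pics/w1.png

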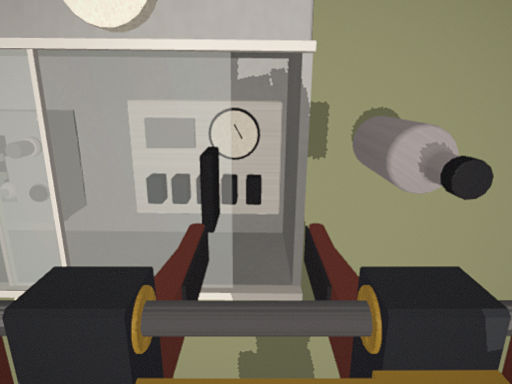

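The right handle's fin is at px (211,188), a little left of the fingers, which agrees with the top view. The flask is at (405,155). I'll move 34 mm along case +y and go down.

carry_out(jaw=[0.05, 0.05, 0.05, 0.05, 0.05, 0.05, 0.05], dp=[[0, 0, -0.02], [0, 0, -0.014], [0, 0.03, 0], [0, 0.03, 0], [0, 0.025, 0], [0, 0.015, 0], [0, 0, 0]], rot=[[0, 0.003, 0], [0, 0, 0], [0, 0, 0], [0, 0, 0], [0, 0, 0], [0, 0, 0], [0, 0, 0]])

```text
t: 2.57
position: [0.4815, -0.0842, 0.1495]
tool_rot: [-0.084, -0.702, 0.702, 0.089]
force: [0.0, 0.5, -0.1]
finger_gap: 0.569
```

carry_out(jaw=[0.0, 0.0, 0.0, 0.0, 0.0, 0.0], dp=[[0, 0, 0], [0, 0, 0], [0, 0, 0], [0, 0, 0], [0, 0, 0], [0, 0, 0]], rot=[[0, 0, 0], [0, 0, 0], [0, 0, 0], [0, 0, 0], [0, 0, 0], [0, 0, 0]])

```text
t: 3.07
position: [0.4853, -0.0823, 0.1534]
tool_rot: [0.086, 0.702, -0.702, -0.085]
force: [0.7, 1.8, 1.9]
finger_gap: 0.151
```

carry_out(jaw=[0.0, 0.0, 0.0, 0.0, 0.0, 0.0, 0.0], dp=[[0, 0, 0.006], [0, 0, 0.012], [0, 0, 0.012], [0, 0, 0.012], [0, 0, 0.008], [0, 0, 0.006], [0, 0, 0.004]], rot=[[0, 0, 0], [0, 0, 0], [0, 0, 0], [0, 0, 0], [0, 0, 0], [0, 0, 0], [0, 0, 0]])

```text
t: 3.65
position: [0.4727, -0.1326, 0.1532]
tool_rot: [0.085, 0.706, -0.698, -0.083]
force: [4.9, 29.4, 2.6]
finger_gap: 0.127
```

Run:
```python
from h import *
s=r.read_state();print(s['t'],tocase(s['position']),s['force'],s['finger_gap'])
```

```text
3.65 [-0.00121623 -0.18651718  0.15320602] [ 4.91357038 29.43272087  2.56655704] 0.12732810282843118
```

Wrist force rose to 29 N: the right cover is against its stop. I'll release it and go to the left handle.

carry_out(jaw=[0.05, 0.05, 0.05, 0.05, 0.05, 0.05, 0.05, 0.05], dp=[[0, 0, -0.003], [0, 0, 0], [0, -0.01, 0], [0, -0.02, 0], [0, -0.03, 0], [0, 0, -0.03], [0, 0, -0.04], [0, 0, -0.04]], rot=[[0, 0, 0], [0, 0, 0], [0, 0, 0], [0, 0, 0], [0, 0, 0], [0, 0, 0], [0, 0, 0], [0, 0, 0]])

```text
t: 4.32
position: [0.498, -0.0321, 0.2141]
tool_rot: [-0.088, -0.701, 0.702, 0.086]
force: [1.1, -0.7, -0.2]
finger_gap: 0.567
```

carry_out(jaw=[0.05, 0.05, 0.05, 0.05, 0.05, 0.05, 0.05, 0.05], dp=[[0, 0, -0.04], [0, 0, -0.04], [0, 0, -0.04], [0, 0, -0.04], [0, 0, -0.04], [0, 0, -0.03], [0, 0, -0.02], [0, 0, 0]], rot=[[0, 0, 0], [0, 0, 0], [0, 0, 0], [0, 0, 0], [0, 0, 0], [0, 0, 0], [0, 0, 0], [0, 0, 0]])

```text
t: 4.98
position: [0.5578, 0.2163, 0.2133]
tool_rot: [0.084, 0.703, -0.701, -0.083]
force: [-0.2, 0.2, 0.5]
finger_gap: 0.566
```

Run:
```python
from h import *
cy=case(0,1,0)-case(0,0,0);cy[2]=0
s=r.read_state();print(s['t'],tocase(s['position']),s['force'],s['finger_gap'],go(case(-.001,.1856,.152),-cy))
```

```text
4.9833 [-0.00127099  0.17256794  0.21325618] [-0.18656621  0.23808188  0.5001949 ] 0.5664363979537957 (array([ 0.00244447,  0.00220127, -0.00012627]), array([-0.00027099,  0.06125618, -0.01303206]))
```

carry_out(jaw=[0.05, 0.05, 0.05, 0.05, 0.0, 0.0, 0.0, 0.0], dp=[[0, 0, -0.013], [0, 0.025, 0], [0, 0.025, 0], [0, 0.011, 0], [0, 0, 0], [0, 0, 0], [0, 0, 0], [0, 0, 0]], rot=[[0, 0, 0], [0, 0, 0], [0, 0, 0], [0, 0, 0], [0, 0, 0], [0, 0, 0], [0, 0, 0], [0, 0, 0]])

```text
t: 5.65
position: [0.5617, 0.2251, 0.1533]
tool_rot: [0.086, 0.703, -0.701, -0.085]
force: [1.1, 1.6, -2.5]
finger_gap: 0.303
```

carry_out(jaw=[0, 0, 0, 0, 0, 0, 0, 0], dp=[[0, 0, 0], [0, 0, 0.008], [0, 0, 0.016], [0, 0, 0.022], [0, 0, 0.022], [0, 0, 0.022], [0, 0, 0.022], [0, 0, 0.016]], rot=[[0, 0, 0], [0, 0, 0], [0, 0, 0], [0, 0, 0], [0, 0, 0], [0, 0, 0], [0, 0, 0], [0, 0, 0]])

```text
t: 6.32
position: [0.5295, 0.0987, 0.1532]
tool_rot: [0.086, 0.702, -0.702, -0.086]
force: [-1.0, 3.4, 5.7]
finger_gap: 0.113
```

carry_out(jaw=[0, 0, 0, 0, 0], dp=[[0, 0, 0.014], [0, 0, 0.01], [0, 0, 0.007], [0, 0, 0.004], [0, 0, 0]], rot=[[0, 0, 0], [0, 0, 0], [0, 0, 0], [0, 0, 0], [0, 0, 0]])

```text
t: 6.73
position: [0.5228, 0.072, 0.1533]
tool_rot: [0.086, 0.705, -0.699, -0.083]
force: [2.3, 16.0, -1.2]
finger_gap: 0.115
```

Run:
```python
from h import *
s=r.read_state();print(s['t'],tocase(s['position']),s['force'],s['finger_gap'])
```

```text
6.7333 [-0.00105969  0.02411018  0.1532719 ] [ 2.29216105 16.04937653 -1.18948473] 0.11467494367613285
```

Left cover open (y = 24 mm, stop force 16 N). I'll release it, rise over the gate and look.

carry_out(jaw=[0.05, 0.05, 0.05, 0.05, 0.05, 0.05, 0.05, 0.05], dp=[[0, 0, -0.002], [0, 0, 0], [0, -0.01, 0], [0, -0.03, 0], [0, -0.04, 0], [0, -0.02, -0.03], [0.02, 0, -0.03], [0.02, 0, -0.03]], rot=[[0, 0, 0], [0, 0, 0], [0, 0, 0], [0, 0, 0], [0, 0, 0], [0, 0, 0], [0, 0, 0], [0, 0, 0]])

```text
t: 7.4
position: [0.5061, 0.1644, 0.2543]
tool_rot: [0.088, 0.702, -0.701, -0.086]
force: [0.0, 0.3, -0.6]
finger_gap: 0.568
```

carry_out(jaw=[0.05, 0.05, 0.05], dp=[[0, 0, 0], [0, 0, 0], [0, 0, 0]], rot=[[0, 0, 0], [0, 0, 0], [0, 0, 0]])

```text
t: 7.65
position: [0.5049, 0.1634, 0.252]
tool_rot: [-0.086, -0.701, 0.702, 0.086]
force: [-0.1, 0.5, -0.4]
finger_gap: 0.567
```

Run:
```python
from h import *
s=r.read_state();print(s['t'],tocase(s['position']),s['position'],s['tool_rot'],s['force'],s['finger_gap'])
im=snap('wrist','w2.png');np.save('w2.npy',im)
```

```text
7.65 [-0.04012091  0.10866194  0.25195908] [0.50487771 0.16337509 0.25195908] [-0.08591839 -0.70140425  0.70234974  0.085761  ] [-0.14826325  0.54662532 -0.42820729] 0.5672759853520878
```

View pics/w2.png

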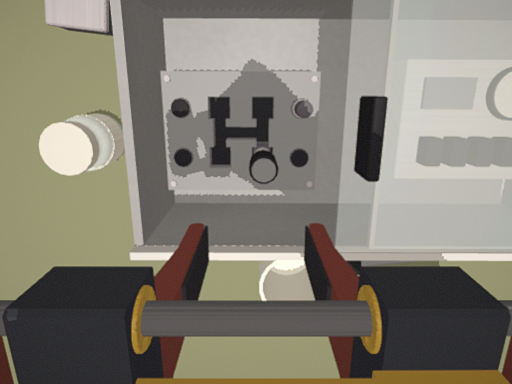

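Plug: steel-grey cylinder at (303,109), gate socket (+25,-60). The other three sockets, (180,107), (183,158) and (299,158), are flat black caps. Knob is at (263,170), and the wanted notch at (262,106) is on the same leg, so the lever goes 50 mm straight along +x.

Run:
```python
from h import *
s=r.read_state()
im=np.load('w2.npy')
for n,p,z in [('cap+ +',(180,107),.072),('cap-+',(183,158),.072),('cap--',(299,158),.072),('notch++',(219,107),.066),('notch+-',(262.5,107),.066),('notch-+',(221,155),.066),('cross',(241,132),.066),('plugtop',(303,104),.096)]:print(n,tocase(onz('wrist',p,z,s)).round(4))
g=cv2.cvtColor(im,cv2.COLOR_RGB2GRAY)
cv2.imwrite('pics/crop2.png',cv2.resize(g[80:200,150:330],(800,533),interpolation=cv2.INTER_CUBIC))
```

```text
cap+ + [0.0215 0.1827 0.072 ]
cap-+ [-0.029  0.183  0.072]
cap-- [-0.0298  0.0648  0.072 ]
notch++ [0.0211 0.1452 0.066 ]
notch+- [0.0208 0.1019 0.066 ]
notch-+ [-0.0272  0.1448  0.066 ]
cross [-0.0038  0.1237  0.066 ]
plugtop [0.0244 0.0657 0.096 ]
```

View pics/crop2.png

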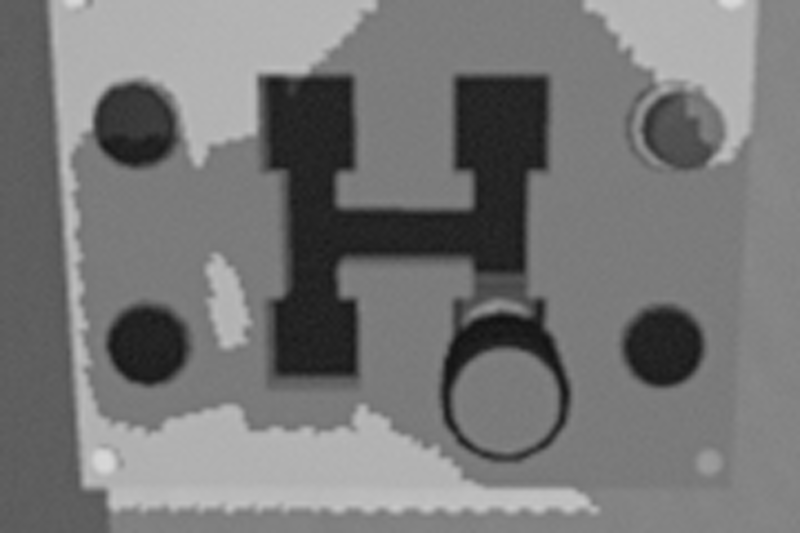

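Run:
```python
from h import *
s=r.read_state();print(s['joint_pos'].round(3))
k=onz('wrist',(263.85,170.7),.127,s);print('knob',tocase(k).round(4))
cx=case(1,0,0)-case(0,0,0);cx[2]=0
for d in(cx,-cx):print(go(k,d))
```

```text
[-0.08   0.241 -0.411  1.843  0.11   1.081 -2.348]
knob [-0.0304  0.1019  0.127 ]
(array([-1.21943070e-03, -1.57612030e+00,  9.15605584e-04]), array([0.0063008 , 0.12476052, 0.00941284]))
(array([-9.14274536e-04,  1.56547182e+00, -1.21765797e-03]), array([-0.0063008 ,  0.12476052, -0.00941284]))
```

carry_out(jaw=[0.055, 0.055, 0.055, 0.055, 0.055, 0.055, 0.055, 0.055], dp=[[0, 0, 0], [0, 0, 0], [0, 0, 0], [0, 0, 0], [0, 0, 0], [0, 0, 0], [0, 0, 0], [0, 0, 0]], rot=[[0, -0.121, 0], [0, -0.121, 0], [0, -0.121, 0], [0, -0.121, 0], [0, -0.121, 0], [0, -0.121, 0], [0, -0.121, 0], [0, -0.121, 0]])

```text
t: 8.37
position: [0.5053, 0.1626, 0.2515]
tool_rot: [0.252, -0.66, 0.661, -0.252]
force: [0.6, 0.1, 0.0]
finger_gap: 0.629
```

carry_out(jaw=[0.055, 0.055, 0.055, 0.055, 0.055, 0.055, 0.055], dp=[[0, 0, 0], [0, 0, 0], [0, 0, 0], [0, 0, 0], [0, 0, 0], [0, 0, 0], [0, 0, 0]], rot=[[0, -0.121, 0], [0, -0.121, 0], [0, -0.121, 0], [0, -0.121, 0], [0, -0.121, 0], [0, 0, 0], [0, 0, 0]])

```text
t: 8.95
position: [0.5052, 0.1632, 0.2515]
tool_rot: [0.435, -0.558, 0.558, -0.435]
force: [0.3, 0.5, 0.1]
finger_gap: 0.625
```

Run:
```python
from h import *
cx=case(1,0,0)-case(0,0,0);cx[2]=0
s=r.read_state();print(s['t'],s['joint_pos'].round(2),s['force'])
print(go(case(-.0304,.1019,.1),cx))
im=snap('wrist');cv2.imwrite('pics/w3.png',im[:,:,::-1])
```

```text
8.95 [ 0.12  0.28 -0.65  1.83  0.19  1.1  -0.85] [0.28796522 0.4558459  0.1034065 ]
(array([ 0.00030196, -0.00708226,  0.00071178]), array([0.00668112, 0.15146075, 0.00939285]))
```

View pics/w3.png

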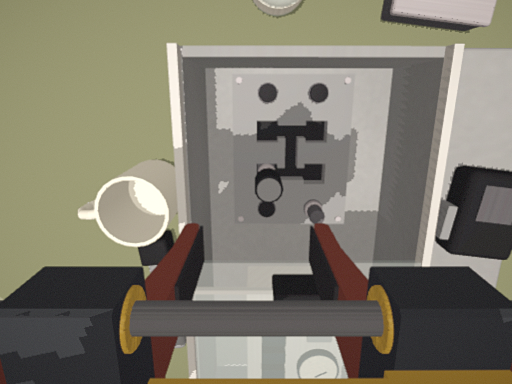

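From +y, the tall plug is confirmed at (315,212) and the knob top at (269,188). Second estimate of the knob:

Run:
```python
from h import *
s=r.read_state()
im=cv2.imread('pics/w3.png',0)
roi=im[160:206,250:288]
m=((roi>70)).astype(np.uint8)
n,l,st,ce=cv2.connectedComponentsWithStats(m)
for i in range(1,n):
    if st[i,4]>60:print(st[i],ce[i]+[250,160])
for p in [(268.5,188)]:print(tocase(onz('wrist',p,.127,s)))
print('notch',tocase(onz('wrist',(314.5,172),.066,s)), s['joint_pos'].round(2))
```

```text
[   0    0   38   46 1256] [267.67038217 183.78901274]
[-0.03058191  0.10474793  0.127     ]
notch [0.01976254 0.10471266 0.066     ] [ 0.12  0.28 -0.65  1.83  0.19  1.1  -0.85]
```

carry_out(jaw=[0.055, 0.055, 0.055, 0.055, 0.055, 0.055, 0.055], dp=[[0.005, 0.02, 0.009], [0, 0.035, 0], [0, 0.035, 0], [0, 0.03, 0], [0, 0.02, 0], [0, 0.011, 0], [0, 0, 0]], rot=[[0, -0.007, 0], [0, 0, 0], [0, 0, 0], [0, 0, 0], [0, 0, 0], [0, 0, 0], [0, 0, 0]])

```text
t: 9.58
position: [0.511, 0.157, 0.0985]
tool_rot: [-0.439, 0.556, -0.555, 0.436]
force: [-0.2, 0.2, 0.5]
finger_gap: 0.627
```

carry_out(jaw=[0.0, 0.0, 0.0, 0.0, 0.0, 0.0], dp=[[0, 0, 0], [0, 0, 0], [0, 0, 0], [0, 0, 0], [0, 0, 0], [0, 0, 0]], rot=[[0, 0, 0], [0, 0, 0], [0, 0, 0], [0, 0, 0], [0, 0, 0], [0, 0, 0]], grip_force=25)

```text
t: 10.08
position: [0.5134, 0.1581, 0.1017]
tool_rot: [0.438, -0.554, 0.555, -0.439]
force: [0.5, -0.4, 4.0]
finger_gap: 0.289
```

Run:
```python
from h import *
s=r.read_state();print(s['t'],tocase(s['position']),s['force'],s['finger_gap']*.0878)
```

```text
10.0833 [-0.03063208  0.10558816  0.10168981] [ 0.52208774 -0.39522687  4.04895694] 0.025381004096022567
```

Knob gripped (25 mm opening). Now the lift.

carry_out(jaw=[0, 0, 0, 0, 0, 0], dp=[[0, -0.005, 0], [0, -0.005, 0], [0, -0.005, 0], [0, -0.005, 0], [0, 0, 0], [0, 0, 0]], rot=[[0, 0, 0], [0, 0, 0], [0, 0, 0], [0, 0, 0], [0, 0, 0], [0, 0, 0]])

```text
t: 10.58
position: [0.5126, 0.1579, 0.121]
tool_rot: [0.438, -0.555, 0.555, -0.439]
force: [4.0, -0.8, -3.7]
finger_gap: 0.292
```

Run:
```python
from h import *
s=r.read_state();print(s['t'],tocase(s['position']),s['force'],s['finger_gap']*.0878)
```

```text
10.5833 [-0.03128054  0.10515892  0.12102667] [ 4.00787763 -0.81606692 -3.7431825 ] 0.025598574603847672
```

carry_out(jaw=[0, 0, 0, 0, 0, 0, 0, 0], dp=[[0, 0, 0.005], [0, 0, 0.008], [0, 0, 0.008], [0, 0, 0.008], [0, 0, 0.008], [0, 0, 0.007], [0, 0, 0.006], [0, 0, 0]], rot=[[0, 0, 0], [0, 0, 0], [0, 0, 0], [0, 0, 0], [0, 0, 0], [0, 0, 0], [0, 0, 0], [0, 0, 0]])

```text
t: 11.25
position: [0.5625, 0.1458, 0.1205]
tool_rot: [0.438, -0.555, 0.555, -0.438]
force: [0.2, -0.8, -3.8]
finger_gap: 0.289
```

Run:
```python
from h import *
s=r.read_state();print(s['t'],tocase(s['position']),s['force'],s['finger_gap']*.0878)
```

```text
11.25 [0.02000317 0.1052437  0.12051123] [ 0.19788282 -0.80033234 -3.8237987 ] 0.025362703446044667
```

carry_out(jaw=[0, 0, 0, 0, 0, 0, 0], dp=[[0, 0.004, 0], [0, 0.004, 0], [0, 0.004, 0], [0, 0.004, 0], [0, 0.004, 0], [0, 0, 0], [0, 0, 0]], rot=[[0, 0, 0], [0, 0, 0], [0, 0, 0], [0, 0, 0], [0, 0, 0], [0, 0, 0], [0, 0, 0]])

```text
t: 11.83
position: [0.5621, 0.1473, 0.1017]
tool_rot: [0.438, -0.554, 0.555, -0.44]
force: [1.1, 0.7, 4.1]
finger_gap: 0.291
```

Run:
```python
from h import *
s=r.read_state();print(s['t'],tocase(s['position']),s['force'],s['finger_gap']*.0878)
```

```text
11.8333 [0.01925576 0.10658421 0.10170107] [1.1360803  0.65410188 4.09263331] 0.025524187490568118
```

The TCP is back at its grip height with 4 N upward, so the lever has dropped. I'll release, rise, look and turn back.

carry_out(jaw=[0.055, 0.055, 0.055, 0.055, 0.055, 0.055, 0.055, 0.055], dp=[[0, 0, 0], [0, 0, 0], [0, -0.01, 0], [0, -0.03, 0], [0, -0.04, 0], [0, -0.04, 0], [0, -0.03, 0], [0, 0, 0]], rot=[[0, 0, 0], [0, 0, 0], [0, 0, 0], [0, 0, 0], [0, 0, 0], [0, 0.12, 0], [0, 0.12, 0], [0, 0.12, 0]])

```text
t: 12.5
position: [0.5639, 0.1482, 0.2584]
tool_rot: [0.326, -0.625, 0.626, -0.334]
force: [0.4, 0.4, 0.8]
finger_gap: 0.621
```

carry_out(jaw=[0.055, 0.055, 0.055, 0.055, 0.055, 0.055, 0.055, 0.055], dp=[[0, 0, 0], [0, 0, 0], [0, 0, 0], [0, 0, 0], [0, 0, 0], [0, 0, 0], [0, 0, 0], [0, 0, 0]], rot=[[0, 0.121, 0], [0, 0.121, 0], [0, 0.121, 0], [0, 0.121, 0], [0, 0.121, 0], [0, 0.121, 0], [0, 0.121, 0], [0, 0.121, 0]])

```text
t: 13.17
position: [0.5606, 0.1465, 0.2511]
tool_rot: [-0.002, 0.707, -0.707, 0.001]
force: [-0.8, -0.4, -0.4]
finger_gap: 0.628
```

carry_out(jaw=[0.055, 0.055, 0.055, 0.055], dp=[[0, 0, 0], [0, 0, 0], [0, 0, 0], [0, 0, 0]], rot=[[0, 0.121, 0], [0, 0.121, 0], [0, 0, 0], [0, 0, 0]])

```text
t: 13.5
position: [0.5607, 0.1466, 0.251]
tool_rot: [0.081, 0.703, -0.703, -0.081]
force: [-0.1, 0.1, 0.3]
finger_gap: 0.627
```

Run:
```python
from h import *
cy=case(0,1,0)-case(0,0,0);cy[2]=0
s=r.read_state();print(s['t'],s['joint_pos'].round(2),tocase(s['position']),go(case(-.001,.024,.152),-cy))
np.save('w4.npy',snap('wrist','w4.png'))
```

```text
13.5 [-0.09  0.32 -0.34  1.74  0.12  1.11 -2.27] [0.01808357 0.10560359 0.2510115 ] (array([ 2.11547976e-05,  1.10769352e-02, -3.62283677e-05]), array([0.01908357, 0.0990115 , 0.08160359]))
```

View pics/w4.png

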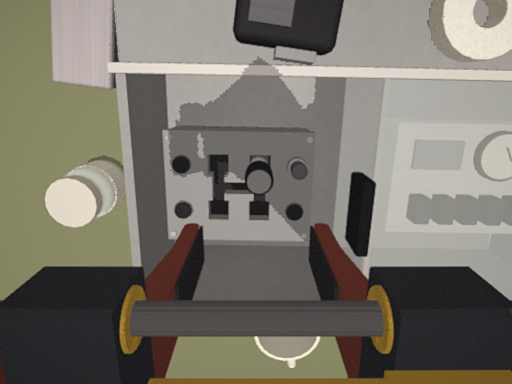

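The knob (259,181) now stands in the notch beside the plug (298,167), and the left handle is at (360,213). Next I'll go to that handle and shut the cover.

carry_out(jaw=[0.05, 0.05, 0.05, 0.05, 0.05, 0.05, 0.05, 0.05], dp=[[0.009, 0, 0.03], [0.01, 0, 0.03], [0, 0, 0.021], [0, 0.03, 0], [0, 0.03, 0], [0, 0.025, 0], [0, 0.014, 0], [0, 0, 0]], rot=[[0, 0.011, 0], [0, 0, 0], [0, 0, 0], [0, 0, 0], [0, 0, 0], [0, 0, 0], [0, 0, 0], [0, 0, 0]])

```text
t: 14.22
position: [0.521, 0.0716, 0.1487]
tool_rot: [-0.083, -0.701, 0.703, 0.087]
force: [0.2, 0.0, -0.6]
finger_gap: 0.566
```

Run:
```python
from h import *
s=r.read_state();print(s['t'],tocase(s['position']),s['force'],s['finger_gap']*.0878)
```

```text
14.2167 [-0.00275415  0.02332141  0.14869718] [ 0.24581515  0.03459347 -0.62018855] 0.0497014165255324
```

carry_out(jaw=[0, 0, 0, 0, 0, 0], dp=[[0, 0, 0], [0, 0, 0], [0, 0, 0], [0, 0, 0], [0, 0, 0], [0, 0, 0]], rot=[[0, 0, 0], [0, 0, 0], [0, 0, 0], [0, 0, 0], [0, 0, 0], [0, 0, 0]], grip_force=15)

```text
t: 14.72
position: [0.5237, 0.0723, 0.1523]
tool_rot: [0.086, 0.702, -0.702, -0.085]
force: [0.0, -0.3, -0.3]
finger_gap: 0.154
```

carry_out(jaw=[0, 0, 0, 0, 0, 0, 0, 0], dp=[[0, 0, -0.008], [0, 0, -0.016], [0, 0, -0.022], [0, 0, -0.022], [0, 0, -0.022], [0, 0, -0.022], [0, 0, -0.018], [0, 0, -0.012]], rot=[[0, 0, 0], [0, 0, 0], [0, 0, 0], [0, 0, 0], [0, 0, 0], [0, 0, 0], [0, 0, 0], [0, 0, 0]])

```text
t: 15.38
position: [0.5588, 0.2117, 0.152]
tool_rot: [0.086, 0.702, -0.702, -0.085]
force: [2.9, -2.9, 2.8]
finger_gap: 0.113
```

Run:
```python
from h import *
s=r.read_state();print(s['t'],tocase(s['position']),s['force'],s['finger_gap']*.0878)
```

```text
15.3833 [0.00080603 0.16837528 0.15199934] [ 2.89030827 -2.8776384   2.77213842] 0.009904912219235588
```

carry_out(jaw=[0, 0, 0, 0, 0, 0, 0], dp=[[0, 0, -0.01], [0, 0, -0.006], [0, 0, -0.005], [0, 0, -0.004], [0, 0, -0.003], [0, 0, -0.002], [0, 0, 0]], rot=[[0, 0, 0], [0, 0, 0], [0, 0, 0], [0, 0, 0], [0, 0, 0], [0, 0, 0], [0, 0, 0]])

```text
t: 15.97
position: [0.5651, 0.2367, 0.152]
tool_rot: [-0.087, -0.701, 0.703, 0.086]
force: [2.3, -7.3, 5.5]
finger_gap: 0.114
```

Run:
```python
from h import *
s=r.read_state();print(s['t'],tocase(s['position']),s['force'],s['finger_gap']*.0878)
```

```text
15.9667 [0.00096552 0.19417412 0.15195275] [ 2.32062767 -7.25685911  5.54658265] 0.01002380414736836
```

carry_out(jaw=[0, 0, 0, 0], dp=[[0, 0, -0.002], [0, 0, -0.002], [0, 0, -0.001], [0, 0, 0]], rot=[[0, 0, 0], [0, 0, 0], [0, 0, 0], [0, 0, 0]])

```text
t: 16.3
position: [0.5651, 0.2367, 0.1518]
tool_rot: [-0.086, -0.698, 0.705, 0.088]
force: [-4.0, -17.9, 14.7]
finger_gap: 0.116
```

carry_out(jaw=[0.05, 0.05, 0.05, 0.05, 0.05, 0.05, 0.05, 0.05], dp=[[0, 0, 0.003], [0, 0, 0], [0, 0, 0], [0, -0.01, 0], [0, -0.03, 0], [0, -0.04, 0], [0, 0, 0.03], [0, 0, 0.04]], rot=[[0, 0, 0], [0, 0, 0], [0, 0, 0], [0, 0, 0], [0, 0, 0], [0, 0, 0], [0, 0, 0], [0, 0, 0]])

```text
t: 16.97
position: [0.5492, 0.1784, 0.235]
tool_rot: [0.085, 0.704, -0.7, -0.081]
force: [1.2, -0.4, -1.4]
finger_gap: 0.566
```

carry_out(jaw=[0.05, 0.05, 0.05, 0.05, 0.05, 0.05], dp=[[0, -0.04, 0.04], [0, -0.03, 0.04], [0, 0, 0.04], [0, 0, 0], [0, 0, 0], [0, 0, 0]], rot=[[0, 0, 0], [0, 0, 0], [0, 0, 0], [0, 0, 0], [0, 0, 0], [0, 0, 0]])

```text
t: 17.47
position: [0.5234, 0.0746, 0.2864]
tool_rot: [0.085, 0.702, -0.702, -0.085]
force: [0.4, 0.1, -0.2]
finger_gap: 0.569
```

Run:
```python
from h import *
s=r.read_state();print(s['t'],tocase(s['position']),s['force'])
a=snap('wrist')
cv2.imwrite('pics/w5.png',a[:,:,::-1])
```

```text
17.4667 [-0.00110429  0.02684635  0.28637188] [ 0.43138872  0.10419824 -0.22525606]
```

View pics/w5.png

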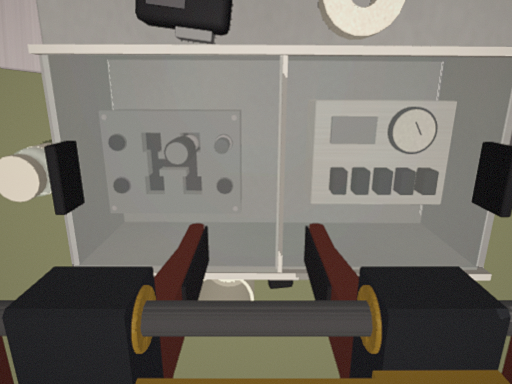

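Both handles are at the outer walls, (65,177) and (495,178), and the knob (180,151) is in the wanted notch under the shut cover. Final numeric check on handle span, knob height and bystanders:

Run:
```python
from h import *
s=r.read_state();a=snap('top');b=np.load('top0.npy')
im=cv2.imread('pics/w5.png')
m=(im.max(2)<60).astype(np.uint8)
n,l,st,ce=cv2.connectedComponentsWithStats(m)
for i in range(1,n):
    x,y,w,h,A=st[i]
    if A>300 and 120<y<160 and (x<100 or x>450):
        # top face: nearer the image edge -> outer column edges at z .178
        print(st[i], tocase(onz('wrist',(x if x<100 else x+w,y+h/2),.178,s)).round(4))
w4=dict(position=np.array([.5607,.1466,.2510]),tool_rot=[.081,.703,-.703,-.081])
# knob: intersect the ray seen before and now -> height of its top
o1,d1=ray('wrist',(259,181),w4);o2,d2=ray('wrist',(177,152.5),s)
t=np.linalg.lstsq(np.c_[d1,-d2],o2-o1,rcond=None)[0];print('knob top',tocase(o1+t[0]*d1),tocase(o2+t[1]*d2), tocase(onz('wrist',(259,181),.127,w4)))
np.save('top1.npy',a)
d=cv2.absdiff(a,b).max(2);cv2.imwrite('pics/top1.png',np.hstack([cv2.resize(a[100:320,100:420,::-1],(800,550))]))
```

```text
[  45  141   39   74 2111] [0.0061 0.2014 0.178 ]
[ 472  142   40   75 2420] [ 0.0041 -0.182   0.178 ]
knob top [0.0183894  0.10369566 0.12636849] [0.01818433 0.10376795 0.12642049] [0.01855205 0.1037028  0.127     ]
```

View pics/top1.png

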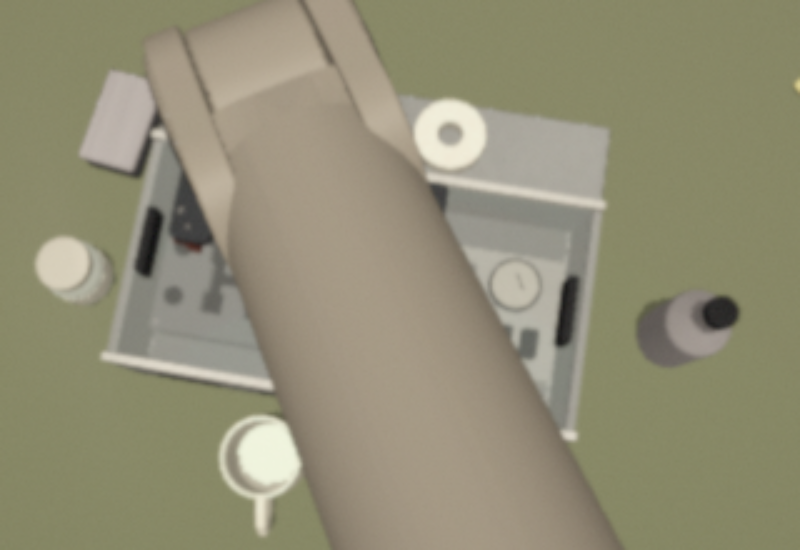

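Lever seated (triangulated knob top 126 mm against 127 nominal), covers shut, bystanders in place, nothing touched by the arm. Handing in.

```bash
python3 -c "
from rig import r
print(r.close_job())"
```

```text
the job is handed in; nothing more can be done
None
```

The station is switched over: the lever is down in the notch beside the tall plug, and both covers are shut. I handed the job in at about 17.5 s of the 61 s. No verdict is reported, so the results below come from my own checks.

- **Moves:** I shut the right cover, opened the left one to its stop, and lifted the lever about 19 mm. I took it 50 mm along its leg to gate notch (+25, −22) mm and lowered it. Then I shut the left cover and let go.
- **Lever:** The top of the knob measured about 126 mm above the desk from two views, against 127 mm nominal when seated.
- **Covers:** Both were pushed against their end stops, with wrist force reaching about 29 N on the right and 23 N on the left. The left handle is at y ≈ +194 mm.
- **Release:** The gripper was clear of everything, with the measured force near zero.

**Less certain:**
- The right handle ran off the edge of the last wrist picture, so its image gives no exact figure. That cover rests on its stop force and the top view.
- In the last top view the arm hid the torch and microphone. The wrist picture showed the microphone in place on the deck, but the torch was not fully seen. The other bystanders looked unmoved.

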